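# Slide the sample cool case into its parking bay

### The job

Park the tall, top-heavy sample cool case: with the fingers, push it low, near its base, so that it slides over the bench upright without tipping, into the low steel parking bay until it stands fully home, flat against the bay's back stop. Do not touch its lid or carrying handle, do not lift it, and leave the other things on the bench where they are; finish with the hand clear of everything.

Things in the scene. Friction and masses are not known exactly. Their poses are not given: they have to be found in the camera images.
- case: tall upright box, loose, ~0.85 kg, top-heavy: 84 deep (x) x 130 wide (y); grey tub 150 high, white lid flush on it to 194, black handle to 228. Origin: centre of underside, z up. Push on its plain -x face (nearest the robot). Slides with much friction (4 to 9 N), follows a pushing pair of fingers without slip; tips if pushed over about 50 above the bench, 10 to 30 is safe.
- case_lid: the white lid of the case with the black bar handle across its top, fixed to the case: 84 x 130 x 44, handle bar 72 above the lid's underside, along y. Origin: centre of the lid's underside, 150 above the underside of the case. Not to be touched.
- bay: low steel U fixed to the bench, 25 high, 6 thick, open to its -x. Origin: on the bench, where the case's origin is when fully home and centred (x axes parallel). Back stop's face at x = +42. Two guides along x, 146 apart inside (8 to spare each side of the case), straight for 54 from the stop, then flared out 34 degrees for 25 more. Case's pushed face then stands 5 clear of them.
- bottle: bystander: white plastic bottle, 54 diameter, 130 high, loose, beside the bay; origin at the centre of its underside
- jar: bystander: amber glass jar, 56 diameter, 75 high, loose, to the other side; origin at the centre of its underside
- tube_rack: bystander: white rack of capped tubes, 70 x 160, 92 high, loose; origin at the centre of its underside
- mouse: bystander: black computer mouse, 100 x 60, 32 high, loose; origin at the centre of its underside
- phone: bystander: black phone lying flat, 75 x 150 x 9, loose; origin at the centre of its underside
- tape_roll: bystander: roll of label tape lying flat, 80 diameter, 25 high, loose; origin at the centre of its underside
- pen_cup: bystander: black pen cup, 72 diameter, 95 high, loose; origin at the centre of its underside
There are look-alikes about, which are no part of the job. Leave any blue look-alike of the case alone. Of the things shaped like the bay, the steel one is meant.

How it is judged:
By the outcome, as a careful person would: the job done as asked, in the order asked, and still so for the second after the job is handed in, with the robot touching nothing.
It also fails if it takes over 38 s, if anything falls off the work surface, if the arm or the gripper's body presses on something with over 40 N, if the wrist force passes 120 N, or if a joint passes its speed limit or range.

### The arm

A 6-joint arm with a two-finger parallel gripper is mounted at the origin on the work surface. World frame = base frame: x ahead of the robot, y to its left, z up, the work surface at z = 0. Lengths are in m, angles in rad, forces in N, time in s.
With the tool pointing down it reaches from about 0.225 to 0.875 m from the base axis. Payload 3.4 kg.
Tool frame: the origin (TCP) lies midway between the tips of the shut fingers; the grasp point (between the pads) lies 19 mm behind it (manip.pinch_z is the distance from the TCP to the grasp point, in m); z points along the fingers, y is the line along which they close (so a half turn about z gives the same grasp; the last joint's range is limited). The gripper opens to 85 mm and grips with 20 to 120 N. Pads are 22 mm wide; open, the fingers measure 114 mm over their backs; the gripper's body (76 mm by 85 mm) begins 54 mm behind the grasp point. The pads swing forward as they close: fully open they stand 13 mm farther back than shut.
Start: joints at [-1.23, 0.276, 1.505, -0, 1.361, -0.121], TCP at [0.256, -0.515, 0.231] pointing down, gripper open.
Joint ranges: [-2.89, 2.89], [-0.75, 2.08], [0.22, 2.7], [-1.18, 4.32], [0.11, 2.71], [-2.7, 2.7]. Speed limits (rad/s): [2.57, 2.57, 3.14, 3.14, 3.14, 3.14].

### API

Orientations are given as a unit quaternion [w, x, y, z].
In Python, from rig import manip gives the robot as it stands.
- The arm moves only by the tool carry_out, never from a script. Its arguments are lists of equal length, an entry for each row: "delta_pos": the shift along the tool's x, y, z scaled (see below), a list of three; "turn": the turn, a rotation vector about the tool's x, y, z scaled (see below), a list of three; "claw": the closure, from -1 (fully open) to 1 (shut). A call has 1 to 12 rows; each row is the pose to reach, as a shift and turn from the pose commanded when the call began, along the tool's axes at that moment; what a row does not reach only later rows make up. The controller multiplies each number of a shift by 400 mm and each number of a turn by 30 degrees. A row lasts 1/10 s, in which the tool goes at most 50 mm and 8.59 degrees, less where a joint would pass 70% of its speed; a pose out of reach is approached as far as the arm can. A call with a number of a shift or a turn outside -1 to 1 is refused whole. A call with a gripper value outside its range is refused whole. The fingers move at their own pace and stop on an object; "force" is the grip in N (left out, the last holds). Time passes only in rows, so rows that repeat a pose let the fingers close. It gives the time, the measured TCP pose, the force, the opening and the grip force at its end, in the units of the state.
- manip.get_state(): the state, without advancing time (a new reading comes with each control period).
- manip.get_image(name): name is "scene" or "top" or "wrist"; returns a dict with "image" (384x512x3 uint8, red, green, blue), "z_map" (384x512 float32, m along the optical axis (not along the pixel's ray), 0 where there is no reading), "fx", "fy", "cx", "cy" (pixels), "world_to_cam" (4x4, takes a point from world to camera coordinates). Camera axes: x right, y down, z forward; pixel columns grow to the right and rows downward; lengths in m; the calibration is good to about 2 mm. A picture is of the moment at which its call begins.
- manip.sign_off(): hands the job in; it is judged then, once.
Trained networks look in the newest picture that a camera, given by its name, has taken for a name from the list of things; names that differ only in an ending like _2 or _b are one class to them, and where a whole thing is asked for, a point or a joint stands for the part that bears it (a point fixed in the world has none). Each returns a list of dicts, best first, with "score" (0 to 1); they miss things now and then, are a little off and sometimes report something else, mostly with a low value. They report only what shows in the picture. A call takes as long as a camera call. They do not tell look-alikes from the thing itself.
- manip.spot_in(camera, query): "point" ([x, y, z] in m, in world coordinates, good to about 4 mm: the middle of the surface that is visible of it).
- manip.place_of(camera, query): "point" ([x, y, z] in m, in world coordinates, good to about 4 mm: a listed point, or the origin of a listed thing).
The state is a dict: "clock": time; "qpos": joint angles; "qd": joint speeds; "effort": joint torques, N m; "position": TCP position; "ee_rot": TCP orientation; "contact_force": force on the tool from outside, world axes, zero at the start; "moment": the same for the moment, N m; "width": finger opening in m; "gripper_force": force on a finger pad.
Only numpy, scipy, OpenCV 4.12 (cv2) and the standard library are available. Lean on these libraries where they do the work, as an engineer would, in place of code of your own. Each camera call takes 0.05 s, during which the arm holds its last target. There are 200 camera calls.

## Working session

There is one attempt and no reset: what is moved stays moved. The work goes in short steps, Python scripts to look and compute and a tool call to move; the robot and the scene stay as the last step left them, time stands still between calls to the robot, and variables do not carry over. Pictures are saved under pics/ and viewed, at most 10 in all, crops included, and the job is handed in when it is done.

Besides the shell and the picture viewer there is one more tool, called as name(argument=value, ...) on one line, values as JSON. carry_out: Moves the arm, as the interface text tells. Shifts and turns lie within -1 to 1; 1 stands for 400 mm of shift or 30 degrees of turn. Its arguments: {"type":"object","properties":{"delta_pos":{"type":"array","items":{"type":"array","items":{"type":"number","minimum":-1,"maximum":1}}},"turn":{"type":"array","items":{"type":"array","items":{"type":"number","minimum":-1,"maximum":1}}},"claw":{"type":"array","items":{"type":"number"}},"force":{"type":"number"}},"required":["delta_pos","turn","claw"]}

```bash
mkdir -p pics
cat > h.py <<'E'
from rig import manip
import numpy as np, cv2
def snap(cam,name):
    d=manip.get_image(cam); cv2.imwrite(f'pics/{name}.png',d['image'][:,:,::-1]); 
    return d
def cloud(d):
    z=d['z_map']; v,u=np.mgrid[:z.shape[0],:z.shape[1]]
    P=np.stack([(u-d['cx'])/d['fx']*z,(v-d['cy'])/d['fy']*z,z,np.ones_like(z)],-1)
    W=P@np.linalg.inv(d['world_to_cam']).T
    W=W[...,:3]; W[z==0]=np.nan
    return W
E
python3 - <<'E'
from h import *
for c in ['top','scene']:
    d=snap(c,c+'1'); np.savez('pics/'+c+'1.npz',**d)
    for q in ['case','case_lid','bay','bottle','jar','tube_rack','mouse','phone','tape_roll','pen_cup']:
        print(c,q,[(np.round(r['point'],3).tolist(),round(r['score'],2)) for r in manip.place_of(c,q)])
s=manip.get_state(); print(s['clock'],s['position'],s['ee_rot'],s['width'])
E
```

```text
top case [([0.46, 0.176, 0.002], 0.82), ([0.54, -0.005, -0.002], 0.55)]
top case_lid [([0.46, 0.176, 0.15], 0.85), ([0.538, -0.009, 0.152], 0.78), ([0.657, -0.402, -0.004], 0.23)]
top bay [([0.304, -0.166, 0.003], 0.83), ([0.677, 0.006, -0.002], 0.56)]
top bottle [([0.611, 0.177, -0.001], 0.82)]
top jar [([0.626, -0.183, 0.001], 0.52)]
top tube_rack [([0.514, 0.39, -0.001], 0.63)]
top mouse [([0.396, -0.379, 0.002], 0.77), ([0.655, -0.401, -0.002], 0.32)]
top phone [([0.341, 0.368, 0.002], 0.59), ([0.628, -0.179, -0.001], 0.27)]
top tape_roll [([0.515, -0.409, 0.0], 0.77)]
top pen_cup [([0.657, -0.401, -0.002], 0.83)]
scene case [([0.535, -0.005, -0.001], 0.97), ([0.454, 0.18, -0.0], 0.87)]
scene case_lid [([0.46, 0.177, 0.152], 0.93), ([0.538, -0.003, 0.15], 0.68)]
scene bay [([0.671, 0.006, 0.001], 0.89), ([0.304, -0.168, -0.001], 0.74)]
scene bottle [([0.617, 0.174, -0.001], 0.95), ([0.518, 0.395, 0.001], 0.48)]
scene jar [([0.625, -0.185, -0.001], 0.71)]
scene tube_rack [([0.516, 0.394, -0.001], 0.83), ([0.341, 0.367, -0.004], 0.39)]
scene mouse [([0.396, -0.38, 0.0], 0.67)]
scene phone [([0.342, 0.369, -0.005], 0.82)]
scene tape_roll [([0.52, -0.413, -0.0], 0.9)]
scene pen_cup [([0.658, -0.401, 0.003], 0.75)]
1.1 [ 0.25622279 -0.5147989   0.23133149] [5.90261169e-05 9.73455020e-01 2.28878397e-01 1.50078223e-05] 0.08524780549963128
```

View pics/top1.png

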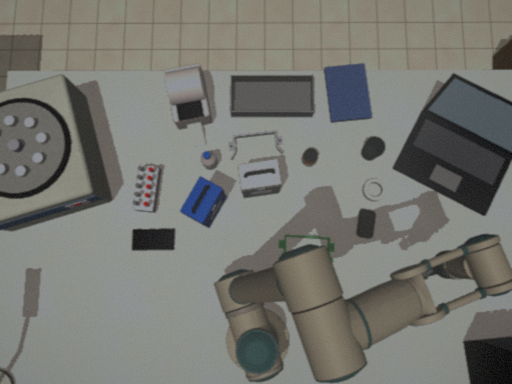

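View pics/scene1.png

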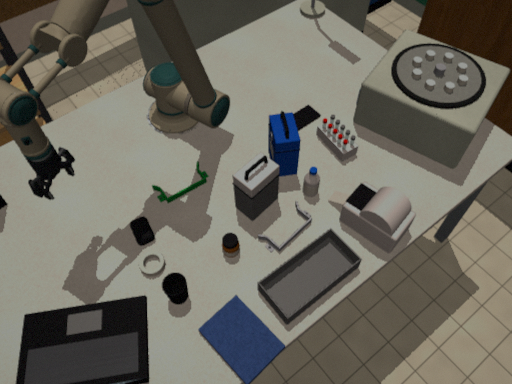

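The top view shows the white/grey case at pixel (260,177), the steel bay behind it at (256,145), the blue look-alike at (204,201) and the green bay at (307,243). The scene view agrees. Next I'll measure the yaws.

Run:
```python
from h import *
for c in ['top','scene']:
    d=dict(np.load(f'pics/{c}1.npz')); W=cloud(d).reshape(-1,3)
    print(c,'res',d['fx'])
    n=lambda x,y,r:np.hypot(W[:,0]-x,W[:,1]-y)<r
    for lab,(z0,z1) in dict(lid=(.186,.2),tub=(.03,.14)).items():
        p=W[n(.54,-.005,.11)&(W[:,2]>z0)&(W[:,2]<z1)]
        if len(p)>5: print(lab,len(p),cv2.minAreaRect((p[:,:2]*1000).astype(np.float32)))
    p=W[n(.675,.006,.13)&(W[:,2]>.019)&(W[:,2]<.03)]
    p=p[np.argsort(p[:,1])]
    print('bay',len(p)); print((p*1000).round().astype(int).tolist()[::max(1,len(p)//70)])
```

```text
top res 458.53023293677984
lid 913 ((537.5476684570312, -7.978096008300781), (85.3050537109375, 130.28091430664062), 9.044731140136719)
tub 176 ((495.5760498046875, -14.08536148071289), (3.589956283569336, 128.01657104492188), 8.23525333404541)
bay 182
[[651, -91, 20], [654, -88, 21], [649, -87, 27], [657, -84, 24], [658, -80, 23], [668, -77, 26], [676, -73, 23], [672, -73, 25], [698, -70, 25], [683, -70, 24], [690, -70, 26], [672, -70, 24], [728, -66, 23], [706, -66, 21], [684, -66, 20], [688, -66, 21], [694, -66, 24], [680, -66, 23], [701, -66, 28], [720, -63, 24], [727, -63, 29], [723, -59, 28], [725, -52, 22], [789, -49, 21], [790, -45, 20], [725, -45, 21], [791, -41, 26], [789, -38, 23], [723, -37, 29], [791, -34, 26], [723, -34, 29], [724, -30, 24], [789, -27, 21], [723, -27, 27], [721, -19, 22], [787, -19, 27], [723, -16, 27], [725, -12, 21], [788, -12, 24], [720, -9, 26], [788, -5, 23], [791, -1, 28], [720, 2, 25], [793, 2, 22], [721, 6, 21], [789, 6, 21], [720, 9, 24], [789, 10, 20], [720, 13, 26], [789, 13, 20], [721, 17, 24], [720, 20, 26], [786, 20, 30], [789, 24, 21], [7
[... 1519 characters left out ...]
726, -5, 24], [580, -2, 23], [578, 0, 24], [579, 4, 28], [723, 6, 21], [577, 10, 26], [721, 13, 24], [576, 15, 20], [720, 17, 25], [717, 21, 23], [717, 25, 25], [574, 26, 25], [576, 28, 26], [793, 31, 21], [716, 34, 27], [793, 36, 22], [715, 39, 27], [717, 42, 26], [574, 44, 21], [796, 45, 29], [719, 50, 21], [712, 51, 22], [573, 53, 30], [717, 56, 24], [717, 59, 28], [716, 65, 21], [716, 70, 21], [716, 74, 23], [661, 77, 27], [717, 78, 20], [669, 79, 28], [679, 80, 21], [652, 81, 23], [656, 81, 29], [666, 82, 28], [681, 83, 27], [686, 83, 20], [710, 84, 25], [689, 84, 29], [698, 85, 28], [699, 85, 21], [677, 86, 25], [701, 87, 23], [644, 88, 20], [694, 89, 25], [713, 90, 23], [633, 92, 28]]
```

Run:
```python
import cv2
a=cv2.imread('pics/top1.png')[115:215,190:330]; b=cv2.imread('pics/scene1.png')[140:260,215:335]
a=cv2.resize(a,(560,400),interpolation=2)
cv2.imwrite('pics/crop.png',a)
```

```text
(no output)
```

View pics/crop.png

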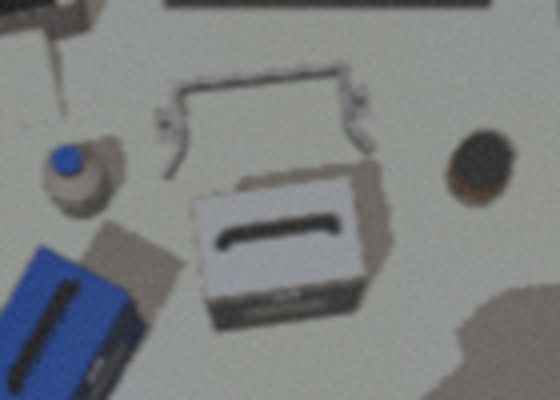

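```bash
cat >> h.py <<'E'
from scipy.spatial.transform import Rotation as R
def rot(yaw,tilt): # tool x ahead, z down, leaning so the tips lead by tilt (deg)
    return R.from_euler('z',yaw,degrees=True)*R.from_euler('y',-tilt,degrees=True)*R.from_euler('x',180,degrees=True)
def go(p,yaw,tilt):
    s=manip.get_state(); q=s['ee_rot']; A=R.from_quat([q[1],q[2],q[3],q[0]])
    T=rot(yaw,tilt); 
    print('pos',(A.inv().apply(np.array(p)-s['position'])/.4).round(4),'turn',((A.inv()*T).as_rotvec(degrees=True)/30).round(4),'| z axis',T.as_matrix()[:,2].round(2),'x axis',T.as_matrix()[:,0].round(2))
def bayfit(W):
    W=W.reshape(-1,3)
    W=W[(W[:,2]>.018)&(W[:,2]<.032)]
    st=W[(np.abs(W[:,0]-.721+.11*(W[:,1]-.0105))<.012)&(np.abs(W[:,1]-.01)<.06)]
    ks=np.polyfit(st[:,1],st[:,0],1)
    gs=[]
    for y0 in(-.068,.084):
        g=W[(W[:,0]>.68)&(W[:,0]<.712)&(np.abs(W[:,1]-y0)<.012)]; gs.append((len(g),np.median(g[:,:2],0).round(4).tolist()))
    print('stop',len(st),'x at y=.0105',np.polyval(ks,.0105).round(4),'yaw',np.degrees(np.arctan(-ks[0])).round(2),'guides',gs)
E
python3 - <<'E'
from h import *
for c in ['top','scene']: bayfit(cloud(dict(np.load(f'pics/{c}1.npz'))))
go([.40,-.02,.2],6.4,0)
E
```

```text
stop 65 x at y=.0105 0.7184 yaw 6.23 guides [(15, [0.6944, -0.0664]), (18, [0.6997, 0.0848])]
stop 85 x at y=.0105 0.721 yaw 7.01 guides [(20, [0.6982, -0.0676]), (24, [0.6957, 0.084])]
pos [ 0.873  -0.9472  0.0782] turn [ 2.000e-04 -0.000e+00  6.687e-01] | z axis [ 0. -0. -1.] x axis [0.99 0.11 0.  ]
```

carry_out(delta_pos=[[0.873, -0.947, 0.078], [0.873, -0.947, 0.078], [0.873, -0.947, 0.078], [0.873, -0.947, 0.078], [0.873, -0.947, 0.078], [0.873, -0.947, 0.078], [0.873, -0.947, 0.078], [0.873, -0.947, 0.078], [0.873, -0.947, 0.078], [0.873, -0.947, 0.078], [0.873, -0.947, 0.078], [0.873, -0.947, 0.078]], turn=[[0, 0, 0.669], [0, 0, 0.669], [0, 0, 0.669], [0, 0, 0.669], [0, 0, 0.669], [0, 0, 0.669], [0, 0, 0.669], [0, 0, 0.669], [0, 0, 0.669], [0, 0, 0.669], [0, 0, 0.669], [0, 0, 0.669]], claw=[-1, -1, -1, -1, -1, -1, -1, -1, -1, -1, -1, -1])

```text
clock: 2.3
position: [0.4003, -0.0179, 0.2001]
ee_rot: [-0.0, 0.998, 0.058, 0.0]
contact_force: [-0.7, -0.5, -0.5]
width: 0.0851
gripper_force: 0.0
```

Run:
```python
from h import *
s=manip.get_state(); print(s['clock'],s['position'],s['qpos'].round(2) if hasattr(s['qpos'],'round') else s['qpos'])
go([.43,-.02,.12],6.5,28)
```

```text
2.3 [ 0.40026487 -0.0178795   0.20009471] [-0.22  0.03  1.89  0.    1.22  1.24]
pos [0.0732 0.014  0.2003] turn [-0.0021  0.9328  0.0054] | z axis [ 0.47  0.05 -0.88] x axis [0.88 0.1  0.47]
```

carry_out(delta_pos=[[0.07, 0.014, 0.15], [0.07, 0.014, 0.2], [0.07, 0.014, 0.2], [0.07, 0.014, 0.2], [0.07, 0.014, 0.2]], turn=[[0, 0.933, 0], [0, 0.933, 0], [0, 0.933, 0], [0, 0.933, 0], [0, 0.933, 0]], claw=[-1, -1, -1, -1, -1])

```text
clock: 2.8
position: [0.4243, -0.0227, 0.1179]
ee_rot: [-0.014, 0.969, 0.052, 0.24]
contact_force: [-0.8, -0.0, -0.7]
width: 0.0854
gripper_force: 0.0
```

Run:
```python
from h import *
go([.455,-.017,.006],6.5,35)
```

```text
pos [-0.0618 -0.0054  0.2837] turn [ 0.0024  0.2394 -0.0111] | z axis [ 0.57  0.06 -0.82] x axis [0.81 0.09 0.57]
```

carry_out(delta_pos=[[-0.06, 0, 0.1], [-0.06, 0, 0.2], [-0.06, 0, 0.27], [-0.06, 0, 0.27], [-0.06, 0, 0.27]], turn=[[0, 0.23, 0], [0, 0.23, 0], [0, 0.23, 0], [0, 0.23, 0], [0, 0.23, 0]], claw=[-1, -1, -1, -1, -1])

```text
clock: 3.3
position: [0.4629, 0.0042, 0.0717]
ee_rot: [-0.042, 0.948, 0.063, 0.31]
contact_force: [0.6, 0.2, 1.7]
width: 0.0856
gripper_force: 0.0
```

Run:
```python
from h import *
go([.460,-.017,.005],6.5,35)
d=snap('scene','scene2'); np.savez('pics/scene2.npz',**d)
c=cv2.resize(d['image'][100:260,130:340,::-1],(788,600),interpolation=2); cv2.imwrite('pics/c2.png',c)
```

```text
pos [-0.1095  0.0582  0.1236] turn [-0.0981 -0.046   0.0046] | z axis [ 0.57  0.06 -0.82] x axis [0.81 0.09 0.57]
```

View pics/c2.png

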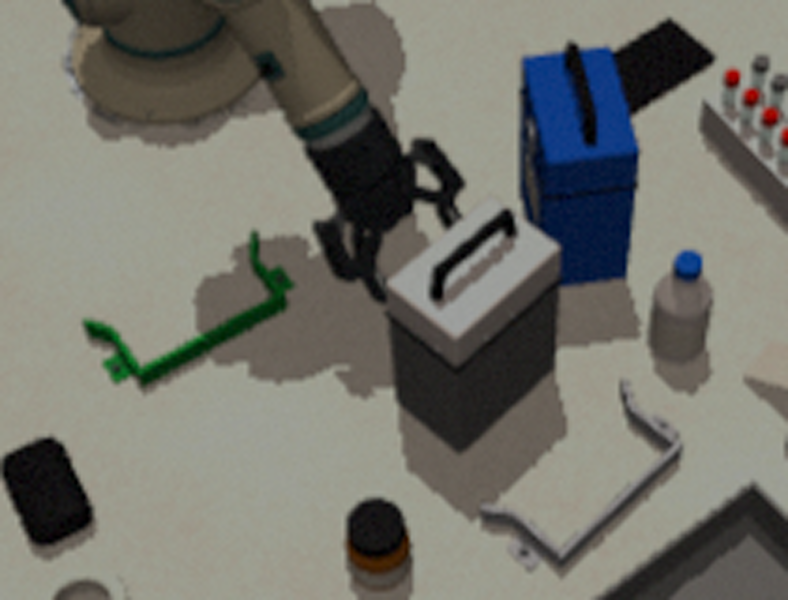

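The crop shows the hand leaning behind the case, with the fingers near the case's -x face but not touching it. The pose is off its target, so I suspect a joint limit.

Run:
```python
from h import *
s=manip.get_state(); print(s['clock'],np.round(s['position'],4),np.round(s['qpos'],3),np.round(s['qd'],2),np.round(s['contact_force'],1))
q=s['ee_rot'];A=R.from_quat([q[1],q[2],q[3],q[0]]).as_matrix();print(A.round(3))
```

```text
3.35 [0.4622 0.004  0.0697] [-0.431  0.143  2.485  1.631  0.357 -0.526] [-0.   -0.05 -0.03 -0.4   0.03  0.49] [-1.8 -1.5 -2.3]
[[ 0.802  0.143  0.58 ]
 [ 0.091 -0.989  0.118]
 [ 0.591 -0.041 -0.806]]
```

Run:
```python
from h import *
go([.455,-.017,.07],6.5,38)
```

```text
pos [-0.0187  0.0494 -0.0172] turn [-0.0979  0.0602 -0.0015] | z axis [ 0.61  0.07 -0.79] x axis [0.78 0.09 0.62]
```

carry_out(delta_pos=[[-0.019, 0.049, -0.017], [-0.019, 0.049, -0.017], [-0.019, 0.049, -0.017], [-0.019, 0.049, -0.017], [-0.019, 0.049, -0.017], [-0.019, 0.049, -0.017]], turn=[[-0.098, 0.06, 0], [-0.098, 0.06, 0], [-0.098, 0.06, 0], [-0.098, 0.06, 0], [-0.098, 0.06, 0], [-0.098, 0.06, 0]], claw=[-1, -1, -1, -1, -1, -1])

```text
clock: 3.95
position: [0.4557, -0.015, 0.0722]
ee_rot: [-0.02, 0.944, 0.055, 0.326]
contact_force: [-0.6, -0.2, 0.3]
width: 0.0855
gripper_force: 0.0
```

Run:
```python
from h import *
s=manip.get_state(); print(s['clock'],np.round(s['position'],4),np.round(s['qpos'],3),np.round(s['qd'],2),np.round(s['contact_force'],1))
q=s['ee_rot'];A=R.from_quat([q[1],q[2],q[3],q[0]]).as_matrix();print(A.round(3))
go([.46,-.017,.008],6.5,38)
```

```text
3.95 [ 0.4557 -0.015   0.0722] [-0.476  0.136  2.528  1.835  0.367 -0.768] [ 0.    0.    0.    0.01 -0.   -0.  ] [-0.6 -0.2  0.3]
[[ 0.781  0.116  0.613]
 [ 0.091 -0.993  0.073]
 [ 0.618 -0.001 -0.786]]
pos [-0.0911  0.0063  0.1325] turn [-0.0057 -0.0049  0.0033] | z axis [ 0.61  0.07 -0.79] x axis [0.78 0.09 0.62]
```

carry_out(delta_pos=[[-0.045, 0.003, 0.066], [-0.091, 0.006, 0.132], [-0.091, 0.006, 0.132], [-0.091, 0.006, 0.132], [-0.091, 0.006, 0.132], [-0.091, 0.006, 0.132]], turn=[[0, 0, 0], [0, 0, 0], [0, 0, 0], [0, 0, 0], [0, 0, 0], [0, 0, 0]], claw=[-1, -1, -1, -1, -1, -1])

```text
clock: 4.55
position: [0.46, -0.0163, 0.0088]
ee_rot: [-0.02, 0.943, 0.055, 0.327]
contact_force: [0.2, -0.1, -0.3]
width: 0.0854
gripper_force: 0.0
```

Run:
```python
from h import *
s=manip.get_state(); print(s['clock'],np.round(s['position'],4),np.round(s['qpos'],3),np.round(s['contact_force'],1))
d=snap('scene','scene3')
W=cloud(d).reshape(-1,3); p=W[(np.hypot(W[:,0]-.54,W[:,1])<.11)&(W[:,2]>.186)&(W[:,2]<.2)]
print(cv2.minAreaRect((p[:,:2]*1000).astype(np.float32)))
d=snap('wrist','w3'); W=cloud(d)
# lowest finger points seen: anything above bench, near TCP
Wp=W.reshape(-1,3); m=(Wp[:,2]>.003)&(Wp[:,2]<.06)&(Wp[:,0]<.482)&(Wp[:,0]>.40)&(np.abs(Wp[:,1]+.015)<.075)
print(m.sum(), np.nanpercentile(Wp[m],[1,50,99],axis=0).round(3) if m.any() else '')
go([.463,-.0155,.004],6.5,38); go([.4979+.01,-.011,.004],6.5,38)
```

```text
4.55 [ 0.46   -0.0163  0.0088] [-0.474  0.384  2.63   2.439  0.565 -1.435] [ 0.2 -0.1 -0.3]
((538.8150634765625, -8.293251037597656), (88.07392120361328, 131.21900939941406), 8.733656883239746)
8241 [[ 0.414 -0.081  0.018]
 [ 0.441 -0.058  0.043]
 [ 0.463  0.043  0.06 ]]
pos [-0.0023 -0.002   0.0149] turn [-0.0051 -0.0092  0.0051] | z axis [ 0.61  0.07 -0.79] x axis [0.78 0.09 0.62]
pos [ 0.0863 -0.      0.0848] turn [-0.0051 -0.0092  0.0051] | z axis [ 0.61  0.07 -0.79] x axis [0.78 0.09 0.62]
```

View pics/w3.png

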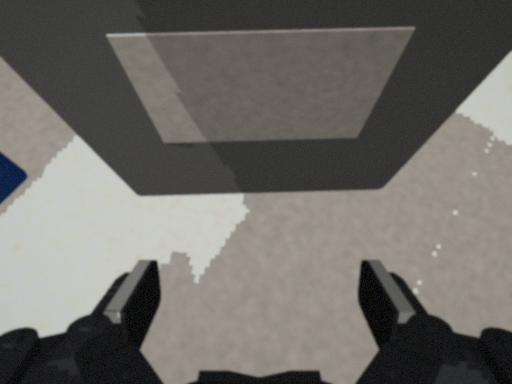

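The wrist view shows the case's bottom edge running from (140,195) to (382,187). The fingertips sit at (148,262) and (370,262), centred on the face and clear of it. Pushing now.

carry_out(delta_pos=[[0.002, 0, 0.0176], [0.012, 0, 0.0253], [0.022, 0, 0.033], [0.032, 0, 0.0407], [0.0416, 0, 0.0484], [0.0514, 0, 0.0561], [0.061, 0, 0.0638], [0.071, 0, 0.0715], [0.081, 0, 0.0792], [0.091, 0, 0.0869], [0.1007, 0, 0.0946], [0.1105, 0, 0.1023]], turn=[[0, 0, 0], [0, 0, 0], [0, 0, 0], [0, 0, 0], [0, 0, 0], [0, 0, 0], [0, 0, 0], [0, 0, 0], [0, 0, 0], [0, 0, 0], [0, 0, 0], [0, 0, 0]], claw=[-1, -1, -1, -1, -1, -1, -1, -1, -1, -1, -1, -1])

```text
clock: 5.85
position: [0.5168, -0.0091, 0.002]
ee_rot: [-0.02, 0.944, 0.054, 0.324]
contact_force: [-8.1, -0.5, 7.0]
width: 0.0855
gripper_force: 3.9
```

```bash
cat >> h.py <<'E'
def check(n):
    s=manip.get_state(); print(s['clock'],np.round(s['position'],4),np.round(s['qpos'],3),np.round(s['contact_force'],1))
    q=s['ee_rot'];A=R.from_quat([q[1],q[2],q[3],q[0]]).as_matrix();print('yaw',np.degrees(np.arctan2(A[1,0],A[0,0])).round(2),'tilt',np.degrees(np.arcsin(A[2,0])).round(2))
    for c in ['scene','top']:
        d=snap(c,c+n); W=cloud(d).reshape(-1,3); P=W[(np.hypot(W[:,0]-s['position'][0]-.045,W[:,1])<.11)&(W[:,2]>.18)&(W[:,2]<.205)]
        p=P[(P[:,2]>.186)&(P[:,2]<.2)]
        k=np.linalg.lstsq(np.c_[p[:,:2],np.ones(len(p))],p[:,2],rcond=None)[0]
        (cx,cy),sz,a=cv2.minAreaRect((p[:,:2]*1000).astype(np.float32)); print(c,len(p),round(cx,1),round(cy,1),np.round(sz,1),round(a,2),'slope deg',np.degrees(k[:2]).round(2))
E
python3 -c "
from h import *
check('4')"
```

```text
5.85 [ 0.5168 -0.0091  0.002 ] [-0.357  0.413  2.502  2.469  0.469 -1.336] [-8.1 -0.5  7. ]
yaw 6.51 tilt 37.87
scene 804 558.0 -5.1 [ 86.7 132.8] 6.52 slope deg [-0.46  0.3 ]
top 896 557.1 -6.5 [ 85.7 130.3] 6.3 slope deg [-0.35  0.36]
```

carry_out(delta_pos=[[-0.0118, 0, -0.0092], [-0.0025, 0, -0.021], [-0.0025, 0, -0.021], [0.013, 0, -0.0087], [0.0251, 0, 0.0005], [0.0369, 0, 0.0098], [0.0487, 0, 0.019], [0.0605, 0, 0.0282], [0.0723, 0, 0.0375], [0.0842, 0, 0.0467], [0.096, 0, 0.056], [0.1078, 0, 0.0652]], turn=[[0, 0, 0], [0, 0, 0], [0, 0, 0], [0, 0, 0], [0, 0, 0], [0, 0, 0], [0, 0, 0], [0, 0, 0], [0, 0, 0], [0, 0, 0], [0, 0, 0], [0, 0, 0]], claw=[-1, -1, -1, -1, -1, -1, -1, -1, -1, -1, -1, -1])

```text
clock: 7.15
position: [0.5676, -0.0036, 0.0081]
ee_rot: [-0.02, 0.944, 0.054, 0.324]
contact_force: [-6.7, -0.5, 3.8]
width: 0.0851
gripper_force: 3.6
```

```bash
python3 -c "
from h import *
check('5')"
```

```text
7.15 [ 0.5676 -0.0036  0.0081] [-0.289  0.417  2.383  2.402  0.37  -1.191] [-6.7 -0.5  3.8]
yaw 6.55 tilt 37.94
scene 837 608.8 -0.2 [ 86.3 132.9] 7.39 slope deg [-0.65  0.01]
top 879 608.4 -0.2 [ 84.9 129.7] 7.1 slope deg [-0.05 -0.03]
```

carry_out(delta_pos=[[0.0118, 0, 0.0092], [0.0236, 0, 0.0185], [0.0355, 0, 0.0277], [0.0473, 0, 0.037], [0.0591, 0, 0.0462], [0.0709, 0, 0.0554], [0.0827, 0, 0.0647], [0.0946, 0, 0.0739], [0.1044, 0, 0.0816], [0.1103, 0, 0.0862]], turn=[[0, 0, 0], [0, 0, 0], [0, 0, 0], [0, 0, 0], [0, 0, 0], [0, 0, 0], [0, 0, 0], [0, 0, 0], [0, 0, 0], [0, 0, 0]], claw=[-1, -1, -1, -1, -1, -1, -1, -1, -1, -1])

```text
clock: 8.25
position: [0.6239, 0.0026, 0.0082]
ee_rot: [-0.02, 0.944, 0.055, 0.325]
contact_force: [-4.1, 0.2, -1.3]
width: 0.0856
gripper_force: 1.8
```

```bash
python3 -c "
from h import *
check('6')"
```

```text
8.25 [0.6239 0.0026 0.0082] [-0.233  0.452  2.259  2.317  0.293 -1.046] [-4.1  0.2 -1.3]
yaw 6.58 tilt 37.98
scene 884 664.9 5.3 [ 86.5 131.2] 5.74 slope deg [-0.54  0.04]
top 878 663.7 5.8 [ 85.8 129.6] 6.1 slope deg [0.19 0.07]
```

carry_out(delta_pos=[[0.0039, 0, 0.0031], [0.0079, 0, 0.0062], [0.0118, 0, 0.0092], [0.0158, 0, 0.0123], [0.0177, 0, 0.0139]], turn=[[0, 0, 0], [0, 0, 0], [0, 0, 0], [0, 0, 0], [0, 0, 0]], claw=[-1, -1, -1, -1, -1])

```text
clock: 8.85
position: [0.6335, 0.0036, 0.009]
ee_rot: [-0.02, 0.944, 0.055, 0.326]
contact_force: [-3.7, 0.0, -2.5]
width: 0.0855
gripper_force: 1.5
```

carry_out(delta_pos=[[0.002, 0, 0.0015], [0.0039, 0, 0.0031]], turn=[[0, 0, 0], [0, 0, 0]], claw=[-1, -1])

```text
clock: 9.05
position: [0.635, 0.0038, 0.0088]
ee_rot: [-0.02, 0.944, 0.055, 0.325]
contact_force: [-8.1, -1.9, 2.1]
width: 0.0854
gripper_force: 3.8
```

carry_out(delta_pos=[[0.002, 0, 0.0015], [0.0039, 0, 0.0031]], turn=[[0, 0, 0], [0, 0, 0]], claw=[-1, -1])

```text
clock: 9.25
position: [0.6351, 0.0038, 0.0087]
ee_rot: [-0.019, 0.944, 0.054, 0.325]
contact_force: [-16.9, -3.3, 11.6]
width: 0.0856
gripper_force: 8.5
```

```bash
python3 -c "
from h import *
check('7')
d=snap('top','x'); bayfit(cloud(d))
d=snap('scene','y'); bayfit(cloud(d)); cv2.imwrite('pics/c7.png',cv2.resize(d['image'][150:270,200:340,::-1],(700,600),interpolation=2))"
```

```text
9.25 [0.6351 0.0038 0.0087] [-0.223  0.458  2.233  2.288  0.276 -1.006] [-16.9  -3.3  11.6]
yaw 6.56 tilt 37.94
scene 882 675.2 7.3 [ 85.9 130.8] 7.92 slope deg [-0.36  0.46]
top 852 673.9 7.1 [ 86.1 129.8] 6.33 slope deg [0.05 0.07]Traceback (most recent call last):
  File "<string>", line 4, in <module>
    d=snap('top','x'); bayfit(cloud(d))
                       ~~~~~~^^^^^^^^^^
  File "h.py", line 23, in bayfit
    ks=np.polyfit(st[:,1],st[:,0],1)
    raise TypeError("expected non-empty vector for x")
TypeError: expected non-empty vector for x
```

carry_out(delta_pos=[[0.002, 0, 0.0015], [0.0035, 0, 0.0027], [0.0035, 0, 0.0027]], turn=[[0, 0, 0], [0, 0, 0], [0, 0, 0]], claw=[-1, -1, -1])

```text
clock: 9.7
position: [0.6352, 0.0038, 0.0086]
ee_rot: [-0.019, 0.944, 0.054, 0.324]
contact_force: [-19.7, -4.5, 14.0]
width: 0.0854
gripper_force: 10.0
```

carry_out(delta_pos=[[-0.01, 0, -0.0077], [-0.03, 0, -0.0231], [-0.0591, 0, -0.0462], [-0.0985, 0, -0.077], [-0.1379, 0, -0.1078], [-0.158, 0, -0.1232], [-0.158, 0, -0.1232]], turn=[[0, 0, 0], [0, 0, 0], [0, 0, 0], [0, 0, 0], [0, 0, 0], [0, 0, 0], [0, 0, 0]], claw=[-1, -1, -1, -1, -1, -1, -1])

```text
clock: 10.4
position: [0.5594, -0.0051, 0.0093]
ee_rot: [-0.02, 0.943, 0.054, 0.326]
contact_force: [0.4, 0.2, 0.9]
width: 0.0853
gripper_force: 0.0
```

```bash
python3 -c "
from h import *
s=manip.get_state(); print(s['clock'],s['position'],s['contact_force'])
for c in ['scene','top']:
    d=snap(c,c+'8'); W=cloud(d).reshape(-1,3)
    p=W[(np.hypot(W[:,0]-.675,W[:,1]-.007)<.11)&(W[:,2]>.186)&(W[:,2]<.2)]
    print(c,len(p),cv2.minAreaRect((p[:,:2]*1000).astype(np.float32)))
    if c=='scene': cv2.imwrite('pics/c8.png',cv2.resize(d['image'][150:270,200:340,::-1],(700,600),interpolation=2))
d=snap('wrist','w8'); W=cloud(d).reshape(-1,3); p=W[(W[:,2]>.03)&(W[:,2]<.12)&(W[:,0]>.60)&(W[:,0]<.66)&(np.abs(W[:,1])<.06)]; k=np.polyfit(p[:,1],p[:,0],1); print('face yaw',np.degrees(np.arctan(-k[0])),'x at y=.0015',np.polyval(k,.0015),np.ptp(p[:,2]),np.degrees(np.polyfit(p[:,2],p[:,0]-np.polyval(k,p[:,1]),1)[0]))
go([s['position'][0]-.1,s['position'][1]-.01,.15],6.5,38)
"
```

```text
10.4 [ 0.55944048 -0.0051496   0.00931298] [0.41408262 0.21798832 0.90281858]
scene 887 ((674.7852172851562, 7.042716979980469), (88.0720443725586, 132.36175537109375), 7.363534450531006)
top 870 ((673.1292724609375, 6.956886291503906), (86.0817642211914, 129.2052764892578), 7.031093120574951)
face yaw 6.799882587254831 x at y=.0015 0.6343414137848927 0.05910471916727372 -0.39671211280017954
pos [ 0.0162 -0.0056 -0.4341] turn [-0.0055 -0.0097  0.0029] | z axis [ 0.61  0.07 -0.79] x axis [0.78 0.09 0.62]
```

View pics/c8.png

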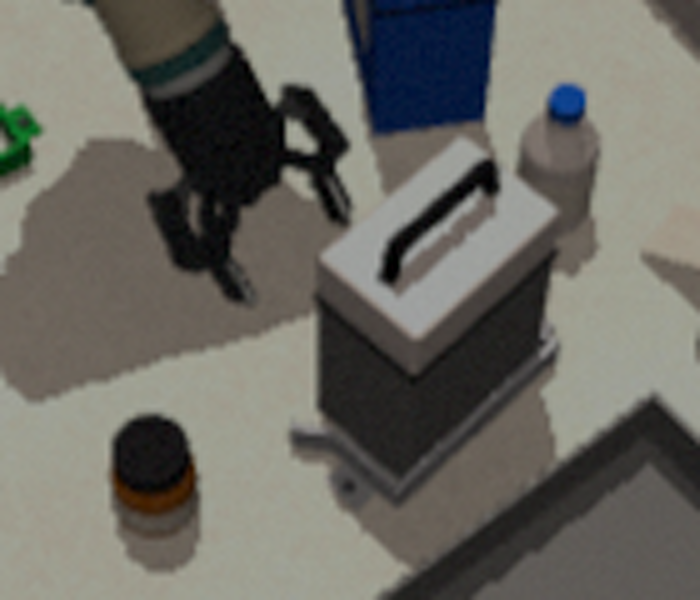

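View pics/w8.png

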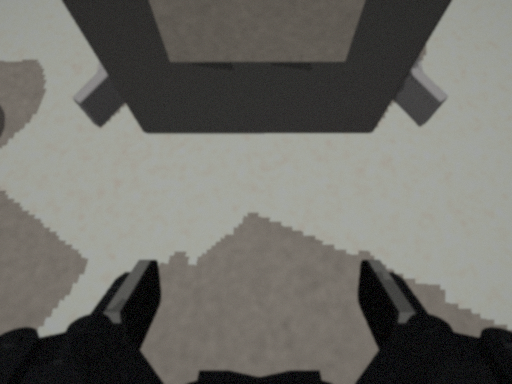

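The case stands upright between the flares, with its base edge at (145,130)–(373,130) in the wrist view. In the scene crop it is flush with the back stop. I'll raise the hand up and back, then hand in.

carry_out(delta_pos=[[0.004, 0, -0.108], [0.008, 0, -0.216], [0.012, 0, -0.324], [0.016, 0, -0.434], [0.016, 0, -0.434], [0.016, 0, -0.434], [0.016, 0, -0.434]], turn=[[0, 0, 0], [0, 0, 0], [0, 0, 0], [0, 0, 0], [0, 0, 0], [0, 0, 0], [0, 0, 0]], claw=[-1, -1, -1, -1, -1, -1, -1])

```text
clock: 11.25
position: [0.4584, -0.0175, 0.1516]
ee_rot: [-0.019, 0.943, 0.055, 0.327]
contact_force: [0.2, -0.1, -0.1]
width: 0.0858
gripper_force: 0.0
```

```bash
python3 -c "
from h import *
s=manip.get_state(); print(s['clock'],s['position'],s['contact_force'],np.abs(s['qd']).max())
d=snap('scene','s9'); W=cloud(d).reshape(-1,3)
p=W[(np.hypot(W[:,0]-.675,W[:,1]-.007)<.11)&(W[:,2]>.186)&(W[:,2]<.2)]
print(cv2.minAreaRect((p[:,:2]*1000).astype(np.float32)))
print(manip.sign_off())"
```

```text
11.25 [ 0.45842784 -0.01752069  0.15161612] [ 0.17050016 -0.0645629  -0.07875993] 1.1141117471984665
((675.9468383789062, 7.178459167480469), (84.54080963134766, 131.41920471191406), 6.835912704467773)
the job is handed in; nothing more can be done
None
```

The case is parked upright in the steel bay against its back stop, the hand is clear of everything, and the job was handed in at about 11 s of the 38 s allowed.

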